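# Dock the roasting probe

## Robot

A 7-joint arm with a two-finger parallel gripper is mounted at the origin on a cart in front of the work surface, level with it; the furniture and walls round the work are solid. World frame = base frame: x ahead of the robot, y to its left, z up, the work surface at z = 0. Lengths are in m, angles in degrees, forces in N, time in s.
With the tool pointing down it reaches from about 0.4 to 0.9 m from the base axis. Payload 5.6 kg.
Tool frame: the origin (TCP) lies on the centre line of the jaws, within the pads' length; the fingertips stand 17 mm ahead of it and the grasp point (between the pads) lies 2 mm behind it (robot.finger_overhang is the distance from the TCP to the fingertips, in m); z points along the fingers, y is the line along which they close (so a half turn about z gives the same grasp; the last joint's range is limited). The gripper opens to 92 mm and grips with 3 to 60 N. Pads are 20 mm wide; open, the fingers measure 128 mm over their backs; the gripper's body (75 mm by 189 mm) begins 69 mm behind the grasp point.
Start: joints at [61.822, 26.786, -0.665, 91.828, 0.344, 61.387, -3.226], TCP at [0.282, -0.586, 0.203] pointing down, gripper open.
Joint ranges: [-144.91, 144.91], [-17.63, 115.5], [-89.93, 88.59], [15.96, 139.68], [-74.01, 254.01], [8.47, 105.57], [-167.45, 167.45]. Speed limits (degrees/s): [147.25, 147.25, 180, 180, 180, 180, 180].

## Interface

Orientations are given as a 3x3 rotation matrix whose columns are the frame's x, y, z axes.
In Python, from station import robot gives the robot as it stands.
- The arm moves only by the shell command python3 -m inch 'ROWS'. ROWS is JSON, a list of rows, each a list of 7 numbers: the turn, a rotation vector about the tool's x, y, z in degrees, then the shift along the tool's x, y, z in mm, then the finger opening in mm, from 0 to 91.9. In form: [[rx, ry, rz, tx, ty, tz, claw], ...]. A call has exactly 10 rows; each row is the pose to reach, as a shift and turn from the pose commanded when the call began, along the tool's axes at that moment; what a row does not reach only later rows make up. A row lasts 1/10 s, in which the tool goes at most 50 mm and 8.59 degrees, less where a joint would pass 70% of its speed; a pose out of reach is approached as far as the arm can. A call with a gripper value outside its range is refused whole. The fingers move at their own pace and stop on an object; the grip force is fixed at half the most. Time passes only in rows, so rows that repeat a pose let the fingers close, or fill a call up. It gives the time, the measured TCP pose, the force, the opening and the grip force at its end, in the units of the state.
- robot.sense(): the state, without advancing time (a new reading comes with each control period).
- robot.grab_frame(name): name is "side" or "top" or "wrist"; returns a dict with "image" (384x512x3 uint8, red, green, blue), "depth" (384x512 float32, m along the optical axis (not along the pixel's ray), 0 where there is no reading), "fx", "fy", "cx", "cy" (pixels), "xyz" and "attitude" of the camera in the world. Camera axes: x right, y down, z forward; pixel columns grow to the right and rows downward; lengths in m; the calibration is good to about 2 mm. A picture is of the moment at which its call begins.
- robot.job_done(): hands the job in; it is judged then, once.
Trained networks look in a picture, given as the dict that the camera call returned (one of the last four; its "shot" number tells which), for a name from the list of things; names that differ only in an ending like _2 or _b are one class to them, and where a whole thing is asked for, a point or a joint stands for the part that bears it (a point fixed in the world has none). Each returns a list of dicts, best first, with "p" (0 to 1); they miss things now and then, are a little off and sometimes report something else, mostly with a low value. They report only what shows in the picture. A call takes as long as a camera call.
- robot.look_for(picture, target): "at" ([x, y, z] in m, in world coordinates, good to about 4 mm: the middle of the surface that is visible of it).
- robot.masks_of(picture, target): "mask" (384x512 bool, what is visible of it).
- robot.pinpoint(picture, target): "at" ([x, y, z] in m, in world coordinates, good to about 4 mm: a listed point, or the origin of a listed thing).
The state is a dict: "t": time; "qpos": joint angles; "qd": joint speeds; "joint_efforts": joint torques, N m; "tcp_pos": TCP position; "tool_rot": TCP orientation; "ft_force": force on the tool from outside, world axes, zero at the start; "moment": the same for the moment, N m; "opening": finger opening in m; "grip_force": force on a finger pad.
Only numpy, scipy, OpenCV 4.12 (cv2) and the standard library are available. Lean on these libraries where they do the work, as an engineer would, in place of code of your own. Each camera call takes 0.05 s, during which the arm holds its last target. There are 200 camera calls.

## Task

Put the cordless roasting probe back in its charging dock: lay its steel stem in the V-groove with the tip just short of the hood, then push the probe gently along the groove until the tip touches the charging contact hidden under the hood. The contact is delicate and its depth is not known, so feel for it and press only lightly; leave the probe lying there touching it, and leave everything else where it stands.

Things in the scene. Friction and masses are not known exactly. Their poses are not given: they have to be found in the camera images.
- probe_grip (a point): Roasting probe, 60-130 g: flat-sided grey handle 55 mm long, 18 wide, 16 high, and a round steel stem 10 mm dia, 190 long, running on from the middle of its front end, in line. Point: centre of the handle, on the axis; x along the probe to the tip, y across the 18 mm, z up at the start. The centre of mass lies in the stem, about 115 mm ahead of this point.
- probe_tip (a point): The rounded end of the probe's stem, on the axis, 217.5 mm ahead of the handle's centre. Axes as the handle's.
- dock_mouth (a point): Charging dock, fixed: a 90 degree V-groove of two steel faces, open upward, leads into a black hood. Point: in the plane of the hood's open mouth, on the axis the stem has when lying in the groove, 30 mm above the worktop; x along the groove into the hood, z up. The mouth (36 mm wide, up to 20 mm above the axis) lets the stem in with room to spare.
- groove_end (a point): The groove's free end, on the same axis, 120 mm before the mouth; axes as dock_mouth. The groove is 22 mm wide at its top edges, which stand 34 mm above the worktop; its bottom is at 23 mm. The handle stays outside, overhanging this end. Let go with the tip less than 10 mm short of the mouth, the probe stays lying in the groove; sliding it takes under 1.5 N.
- hood_top (a point): Top of the hood, 55 mm above the worktop; the hood is 76 mm long, 46 wide, closed but for its mouth; this point lies 38 mm past the mouth. Inside, the charging contact, a small upright pad square across the axis, stands 20 to 60 mm past the mouth: where is different each time, neither measured nor visible. It does not give way; over 20 N harms it.
- salt_shaker: Glass salt shaker with a grey cap, 44 mm wide, 90 mm tall, a bystander; origin under its centre.
- lemon: A lemon, 83 x 58 x 58 mm, a bystander; origin under its centre.
- pen: A black pen lying on the worktop, 145 mm long, 12 mm thick, a bystander; origin under its centre.
- grey_cup: A grey tumbler, 74 mm wide, 98 mm tall, a bystander; origin under its centre.
- spice_jar: A spice jar with a black lid, 45 mm wide, 105 mm tall, a bystander; origin under its centre.
- apple: An apple, 77 mm wide, on the chopping board, a bystander; origin under its centre.

How it is judged:
By the outcome, as a careful person would: the job done as asked, in the order asked, and still so for the second after the job is handed in, with the robot touching nothing.
It also fails if it takes over 58 s, if anything falls off the work surface, if the arm or the gripper's body presses on something with over 40 N, if the wrist force passes 120 N, or if a joint passes its speed limit or range.

## Working session

There is one attempt and no reset: what is moved stays moved. The work goes in short steps, Python scripts to look and compute and a shell command to move; the robot and the scene stay as the last step left them, time stands still between calls to the robot, and variables do not carry over. Pictures are saved under pics/ and viewed, at most 10 in all, crops included, and the job is handed in when it is done.

```bash
mkdir -p pics
cat > h.py <<'E'
import numpy as np, cv2
from station import robot
np.set_printoptions(precision=4,suppress=True)
def save(f,n): cv2.imwrite('pics/'+n,cv2.cvtColor(f["image"],cv2.COLOR_RGB2BGR))
def cloud(f):
    d=f["depth"]; v,u=np.indices(d.shape)
    P=np.stack([(u-f["cx"])/f["fx"]*d,(v-f["cy"])/f["fy"]*d,d],-1)
    return P@np.array(f["attitude"]).T+np.array(f["xyz"])
def proj(f,p):
    c=np.array(f["attitude"]).T@(np.array(p)-f["xyz"]); return c[0]/c[2]*f["fx"]+f["cx"],c[1]/c[2]*f["fy"]+f["cy"]
E
python3 - <<'E'
from h import *
s=robot.sense();print(s['tcp_pos'],s['tool_rot'],s['t'])
ims=[]
for n in("top","side"):
    f=robot.grab_frame(n);save(f,n+'0.png');print(n,f['xyz'],f['attitude'])
    for t in("probe_grip","probe_tip","dock_mouth","groove_end","hood_top","salt_shaker","lemon","pen","grey_cup","spice_jar","apple"):
        r=robot.pinpoint(f,t)[:2];print(t,[(np.array(x['at']),round(x['p'],2)) for x in r])
E
```

```text
[ 0.2817 -0.5851  0.2017] [[ 0.901   0.4338 -0.0009]
 [ 0.4338 -0.901   0.0015]
 [-0.0001 -0.0018 -1.    ]] 0.0
top [0.3815 0.0211 1.078 ] [[ 0.0054 -0.9889  0.1482]
 [-0.9999 -0.0076 -0.0147]
 [ 0.0157 -0.1481 -0.9889]]
probe_grip [(array([0.4727, 0.2595, 0.0054]), 0.82)]
probe_tip [(array([0.4927, 0.0371, 0.0016]), 0.6), (array([ 0.6571, -0.3204, -0.0053]), 0.41)]
dock_mouth [(array([ 0.4663, -0.3093,  0.0313]), 0.66)]
groove_end [(array([ 0.4708, -0.1856,  0.029 ]), 0.6)]
hood_top [(array([ 0.4669, -0.343 ,  0.0556]), 0.76)]
salt_shaker [(array([ 0.6564, -0.3193, -0.0053]), 0.71)]
lemon [(array([ 0.6875, -0.0652,  0.0032]), 0.81), (array([ 0.6577, -0.3179, -0.0046]), 0.48)]
pen [(array([ 0.4011, -0.3114, -0.0039]), 0.68)]
grey_cup [(array([ 0.6466, -0.4083, -0.0031]), 0.85), (array([ 0.4687, -0.3417,  0.0575]), 0.27)]
spice_jar [(array([ 0.6806,  0.1383, -0.0003]), 0.67), (array([0.4754, 0.257 , 0.0077]), 0.38)]
apple [(array([0.5485, 0.4605, 0.0241]), 0.64)]
side [-0.3493  1.2953  0.8568] [[-0.8235 -0.2571  0.5058]
 [-0.5673  0.3752 -0.733 ]
 [-0.0014 -0.8906 -0.4548]]
probe_grip [(array([0.4682, 0.2546, 0.0056]), 0.59)]
probe_tip [(array([0.4944, 0.0454, 0.0059]), 0.69)]
dock_mouth [(array([ 0.4614, -0.3052,  0.0322]), 0.61)]
groove_end [(array([ 0.4721, -0.1834,  0.0313]), 0.62)]
hood_top [(array([ 0.4615, -0.3422,  0.0561]), 0.68)]
salt_shaker [(array([ 0.6617, -0.3182, -0.0025]), 0.69), (array([ 0.463 , -0.345 ,  0.0527]), 0.53)]
lemon [(array([ 0.6795, -0.0664, -0.0018]), 0.5)]
pen [(array([ 0.4007, -0.3062,  0.0004]), 0.38)]
grey_cup [(array([ 0.6478, -0.4062, -0.001 ]), 0.61)]
spice_jar [(array([0.6824, 0.1383, 0.0063]), 0.51)]
apple [(array([0.5474, 0.4583, 0.0178]), 0.58)]
```

View pics/top0.png

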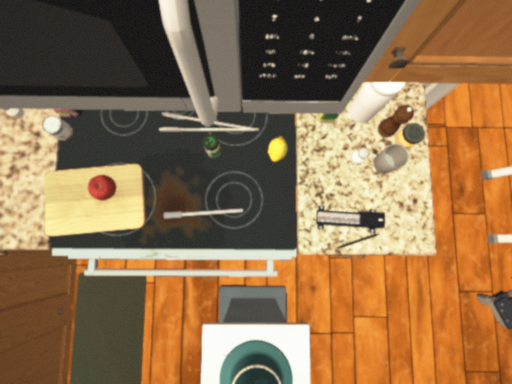

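View pics/side0.png

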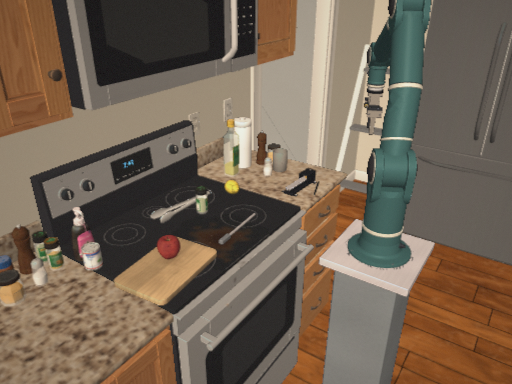

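The top view shows the probe at about (165–243, 213), handle on the left. The dock is at (317–384, 218) with its hood on the right, and the pen is below it. The detections agree with this.

```bash
cat >> h.py <<'E'
from scipy.spatial.transform import Rotation as R
def delta(p,ang,src=None,p0=None,R0=None):
    "row for target TCP p, tool down, tool x at heading ang (deg)"
    s=robot.sense(); p0=np.array(s['tcp_pos']) if p0 is None else np.array(p0); R0=np.array(s['tool_rot']) if R0 is None else R0
    a=np.radians(ang); T=np.array([[np.cos(a),np.sin(a),0],[np.sin(a),-np.cos(a),0],[0,0,-1]])
    rv=R.from_matrix(R0.T@T).as_rotvec(degrees=True); t=R0.T@(np.array(p)-p0)*1000
    print('row',np.round(rv,2),np.round(t,1)); return T
E
python3 - <<'E'
from h import *
f=robot.grab_frame("top");P=cloud(f).reshape(-1,3)
for x in np.arange(.35,.75,.05):
    m=(abs(P[:,0]-x)<.025)&(P[:,1]>-.3)&(P[:,1]<.35)&(f['depth'].ravel()>0);print(round(x,2),P[m,2].max())
T=delta([.49,-.15,.2],60)
delta([.478,.182,.2],96.3,p0=[.49,-.15,.2],R0=T)
E
```

```text
0.35 0.005212840873237923
0.4 0.008937805397663423
0.45 0.03588846131082435
0.5 0.0375746931894414
0.55 0.8574740170129505
0.6 0.8083708649490959
0.65 0.7378756301216489
0.7 0.6365368823795834
row [  0.     0.   -34.29] [ 376.4 -302.3    2.6]
row [  0.    0.  -36.3] [ 281.5 -176.4    0. ]
```

```bash
python3 -m inch '[[0,0,-5,40,-32,0,60],[0,0,-10,80,-64,0,60],[0,0,-14,120,-96,0,60],[0,0,-18,160,-128,0,60],[0,0,-22,200,-160,0,60],[0,0,-26,240,-192,0,60],[0,0,-30,280,-224,0,60],[0,0,-34,320,-256,0,60],[0,0,-34,350,-280,0,60],[0,0,-34,376,-302,0,60]]'; python3 -c "
from h import *
delta([.478,.16,.2],96.3)"
```

```text
t: 2.25
tcp_pos: [0.491, -0.147, 0.203]
tool_rot: [[0.502, 0.865, 0.001], [0.865, -0.502, 0.0], [0.001, 0.001, -1.0]]
ft_force: [1.2, -0.2, 0.0]
opening: 0.0603
grip_force: 0.0
row [  0.07  -0.04 -36.41] [ 259.  -165.3    3.1]
```

```bash
python3 -m inch '[[0,0,-5,37,-24,0,50],[0,0,-10,74,-47,0,50],[0,0,-15,111,-71,0,50],[0,0,-20,148,-95,0,50],[0,0,-25,185,-118,0,50],[0,0,-30,222,-142,0,40],[0,0,-36.4,259,-165,3,40],[0,0,-36.4,259,-165,3,40],[0,0,-36.4,259,-165,3,40],[0,0,-36.4,259,-165,3,40]]'
python3 - <<'E'
from h import *
f=robot.grab_frame("wrist");save(f,'w1.png')
for t in("probe_grip","probe_tip"): print(t,[(np.array(x['at']),round(x['p'],2)) for x in robot.pinpoint(f,t)[:2]])
m=robot.masks_of(f,"probe_grip")
m=m[0]; print(m['p'],m['mask'].sum())
P=cloud(f)[m['mask']&(f['depth']>0)]
print(P.min(0),P.max(0),P.mean(0))
q=P[:,:2]-P[:,:2].mean(0);w,V=np.linalg.eigh(q.T@q);d=V[:,1]; d=d if d[1]<0 else -d
print('dir',d,np.degrees(np.arctan2(d[1],d[0])))
a=q@d;
for lo in np.arange(-.13,.15,.02):
    k=(a>lo)&(a<lo+.02)
    if k.any(): print(round(lo,3),P[k].mean(0),np.ptp(q[k]@V[:,0]),P[k,2].max())
print(a.min(),a.max())
E
```

```text
t: 3.25
tcp_pos: [0.4781, 0.1551, 0.1994]
tool_rot: [[-0.104, 0.995, -0.0], [0.995, 0.104, -0.001], [-0.001, -0.0, -1.0]]
ft_force: [0.6, -0.9, 0.3]
opening: 0.04
grip_force: 0.0
probe_grip [(array([0.4731, 0.2603, 0.0078]), 0.69)]
probe_tip [(array([0.4957, 0.0387, 0.0015]), 0.91)]Traceback (most recent call last):
  File "<stdin>", line 5, in <module>
IndexError: list index out of range
```

View pics/w1.png

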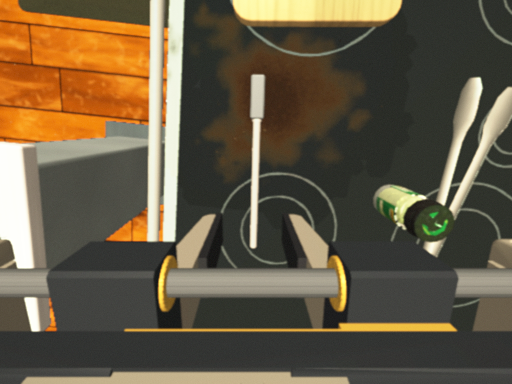

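The wrist view shows the handle at (257, 75–118) and the stem running to its tip at (253, 247). Now measure it from depth.

Run:
```python
from h import *
f=robot.grab_frame("wrist");g=f['image'].min(2).astype(int)
m=np.zeros(g.shape,bool);m[68:252,240:275]=g[68:252,240:275]>110
n,l,st,c=cv2.connectedComponentsWithStats(m.astype(np.uint8));m=l==1+st[1:,4].argmax();print(st[1+st[1:,4].argmax()])
m&=f['depth']>0
P=cloud(f)[m]
q=P[:,:2]-P[:,:2].mean(0);w,V=np.linalg.eigh(q.T@q);d=V[:,1]; d=d if d[1]<0 else -d
n=np.array([-d[1],d[0]])
print('dir',d,np.degrees(np.arctan2(d[1],d[0])));a=q@d
for lo in np.arange(a.min(),a.max(),.02):
    k=(a>=lo)&(a<lo+.02)
    b=q[k]@n;print(P[k].mean(0),round((b.min()+b.max())/2,4),np.ptp(b),np.median(P[k,2]))
print(P[:,:2].mean(0)+d*a.min(),P[:,:2].mean(0)+d*a.max(),np.ptp(a))
```

```text
[ 248   74   17  175 1559]
dir [ 0.0792 -0.9969] -85.4575040593219
[0.4727 0.278  0.0156] 0.0005 0.017132156934613424 0.0162836032420135
[0.4743 0.2593 0.0161] -0.0001 0.017052305663669456 0.016076377491481636
[0.4754 0.2401 0.0156] -0.0 0.017124000568432322 0.01577844778252213
[0.4774 0.2198 0.0117] 0.0001 0.01110593512856373 0.011936207326422588
[0.4789 0.1999 0.0104] 0.0002 0.010364807395988891 0.011530967649400203
[0.4805 0.18   0.0106] 0.0005 0.010040376574756402 0.011182461644019037
[0.4827 0.1591 0.0094] 0.0043 0.018922518819924704 0.010736570578422255
[0.4834 0.1402 0.009 ] -0.0018 0.014771121274610523 0.010196839737320551
[0.4855 0.1196 0.0093] 0.003 0.015021530281649636 0.01012836438458864
[0.4865 0.0998 0.0083] -0.0008 0.01223961443924706 0.00974370223065113
[0.4881 0.0804 0.0089] 0.0002 0.010541731729563655 0.009367821085783296
[0.49   0.0602 0.008 ] 0.0002 0.00960601770671888 0.008999969119290574
[0.4914 0.0469 0.0072] 0.0005 0.009299469348876798 0.007869868045558948
[0.4718 0.2893] [0.4915 0.0414] 0.24876919279978527
```

```bash
python3 -c "
from h import *
delta([.4802,.187,.020],94.54)"
```

```text
row [0.01 0.02 1.45] [ 31.3   5.3 179.6]
```

```bash
python3 -m inch '[[0,0,1.4,31,5,40,40],[0,0,1.4,31,5,80,40],[0,0,1.4,31,5,115,40],[0,0,1.4,31,5,145,40],[0,0,1.4,31,5,165,40],[0,0,1.4,31,5,175,40],[0,0,1.4,31,5,179,40],[0,0,1.4,31,5,179,40],[0,0,1.4,31,5,179,40],[0,0,1.4,31,5,179,40]]'; python3 -c "
from h import *
delta([.4802,.187,.020],94.54)"
```

```text
t: 4.5
tcp_pos: [0.4804, 0.188, 0.0216]
tool_rot: [[-0.082, 0.997, 0.002], [0.997, 0.082, 0.001], [0.0, 0.002, -1.0]]
ft_force: [0.2, -0.9, 0.7]
opening: 0.04
grip_force: 0.0
row [ 0.12 -0.02  0.16] [-1.  -0.3  1.6]
```

Close, then lift a little.

```bash
python3 -m inch '[[0,0,0,0,0,1.5,25],[0,0,0,0,0,1.5,8],[0,0,0,0,0,1.5,5],[0,0,0,0,0,1.5,5],[0,0,0,0,0,1.5,5],[0,0,0,0,0,1.5,5],[0,0,0,0,0,0,5],[0,0,0,0,0,-20,5],[0,0,0,0,0,-50,5],[0,0,0,0,0,-80,5]]'; python3 -c "
from h import *
delta([.48,-.10,.12],87)"
```

```text
t: 5.5
tcp_pos: [0.4791, 0.1877, 0.1012]
tool_rot: [[-0.082, 0.997, -0.001], [0.997, 0.082, -0.0], [-0.0, -0.001, -1.0]]
ft_force: [0.6, -0.1, 0.7]
opening: 0.0049
grip_force: 0.0
row [-0.08  0.01  7.73] [-286.8  -22.8  -18.7]
```

The opening is 4.9 mm and the grip force 0, so I missed the stem. Take another look.

Run:
```python
from h import *
f=robot.grab_frame("wrist");save(f,'w2.png')
t=robot.grab_frame("side");u,v=map(int,proj(t,[.48,.18,.03]));im=t['image'][v-70:v+70,u-80:u+80]
cv2.imwrite('pics/s2.png',cv2.cvtColor(cv2.resize(im,None,fx=4,fy=4),cv2.COLOR_RGB2BGR))
```

```text
(no output)
```

View pics/w2.png

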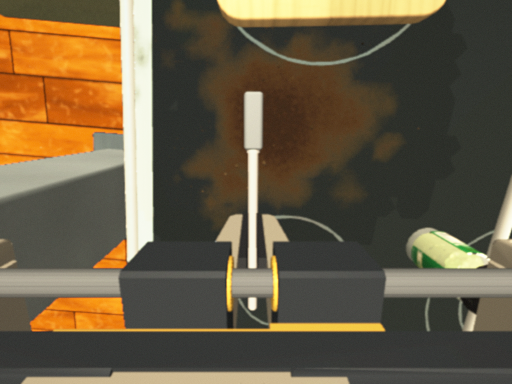

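View pics/s2.png

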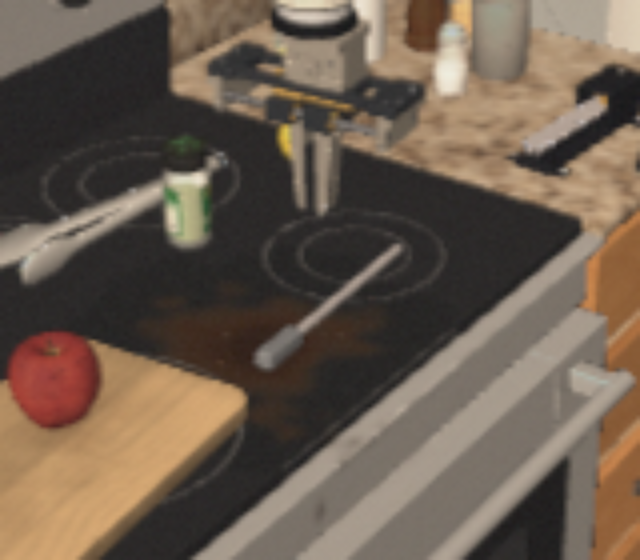

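```bash
python3 -m inch '[[0,0,0,0,0,10,30],[0,0,0,0,0,20,30],[0,0,0,0,0,30,30],[0,0,0,0,0,45,30],[0,0,0,0,0,60,30],[0,0,0,0,0,72,30],[0,0,0,0,0,79,30],[0,0,0,0,0,82,30],[0,0,0,0,0,82,20],[0,0,0,0,0,82,15]]';  python3 -m inch '[[0,0,0,0,0,0,5],[0,0,0,0,0,0,5],[0,0,0,0,0,0,5],[0,0,0,0,0,0,5],[0,0,0,0,0,0,5],[0,0,0,0,0,0,5],[0,0,0,0,0,0,3],[0,0,0,0,0,0,3],[0,0,0,0,0,0,3],[0,0,0,0,0,0,3]]'
```

```text
t: 6.6
tcp_pos: [0.48, 0.188, 0.0189]
tool_rot: [[-0.082, 0.997, 0.001], [0.997, 0.082, 0.0], [0.0, 0.001, -1.0]]
ft_force: [0.3, -0.8, 0.6]
opening: 0.0163
grip_force: 0.0
t: 7.6
tcp_pos: [0.4796, 0.1878, 0.0186]
tool_rot: [[-0.082, 0.997, 0.0], [0.997, 0.082, -0.0], [-0.0, 0.0, -1.0]]
ft_force: [-0.4, 0.6, -0.0]
opening: 0.0031
grip_force: 0.0
```

```bash
python3 -m inch '[[0,0,0,0,0,-10,3],[0,0,0,0,0,-30,3],[0,0,0,0,0,-50,3],[0,0,0,0,0,-60,20],[0,0,0,0,0,-60,40],[0,0,0,0,0,-60,40],[0,0,0,0,0,-60,40],[0,0,0,0,0,-60,40],[0,0,0,0,0,-60,40],[0,0,0,0,0,-60,40]]'
python3 - <<'E'
from h import *
f=robot.grab_frame("wrist");g=f['image'].min(2).astype(int);save(f,'w3.png')
s=robot.sense();print(s['tcp_pos'],s['opening'])
P=cloud(f)
for v in range(60,330,15):
    r=(g[v]>110)&(f['depth'][v]>.02)&(P[v,:,2]<.03)&(abs(np.arange(512)-255)<30)
    if r.any(): u=np.where(r)[0];print(v,u.min(),u.max(),P[v,u].mean(0),P[v,u,2].max())
t=robot.grab_frame("top");u,v=map(int,proj(t,[.48,.16,.0]));print(u,v);im=t['image'][v-50:v+50,u-65:u+65]
cv2.imwrite('pics/t3.png',cv2.cvtColor(cv2.resize(im,None,fx=5,fy=5),cv2.COLOR_RGB2BGR))
g=t['image'].min(2).astype(int);Q=cloud(t)
for uu in range(u-60,u+50,6):
    vv=np.where(g[v-12:v+13,uu]>110)[0]+v-12
    if len(vv): print(uu,vv.min(),vv.max(),Q[vv,uu].mean(0))
E
```

```text
t: 8.6
tcp_pos: [0.4793, 0.1878, 0.0782]
tool_rot: [[-0.082, 0.997, -0.001], [0.997, 0.082, -0.0], [-0.0, -0.001, -1.0]]
ft_force: [0.5, 0.3, 0.7]
opening: 0.0398
grip_force: 0.0
[0.4794 0.1878 0.0783] 0.04020144352114314
90 243 262 [0.4721 0.2844 0.0161] 0.017220635033888182
105 243 262 [0.4732 0.2721 0.0163] 0.01754695634003775
120 243 262 [0.4742 0.2596 0.0161] 0.018177580791628095
135 243 262 [0.4752 0.2467 0.0161] 0.017583347680864198
150 244 260 [0.4759 0.2334 0.0157] 0.01690579010186788
165 247 257 [0.477  0.2192 0.0114] 0.013016388926135242
180 247 257 [0.4782 0.205  0.0112] 0.01326634340196714
195 247 257 [0.4794 0.1903 0.0111] 0.013468517091430626
210 247 257 [0.4807 0.1749 0.0097] 0.013523333507364232
225 247 280 [0.4945 0.1584 0.0046] 0.012546905709657497
240 233 257 [0.4785 0.1418 0.0071] 0.012257347441700206
255 247 282 [0.4983 0.1254 0.0045] 0.011673660077991754
300 235 256 [0.4855 0.0726 0.0072] 0.01082452523095126
315 239 256 [0.4878 0.0536 0.0066] 0.010646225031606893
203 213
143 213 222 [0.4456 0.2688 0.2609]
209 211 213 [0.4846 0.1433 0.008 ]
215 210 213 [0.4864 0.1249 0.0067]
221 210 213 [0.4864 0.1063 0.0077]
227 209 212 [0.4897 0.0878 0.0071]
233 209 212 [0.4898 0.0692 0.0082]
239 209 212 [0.4901 0.0507 0.0054]
```

View pics/w3.png

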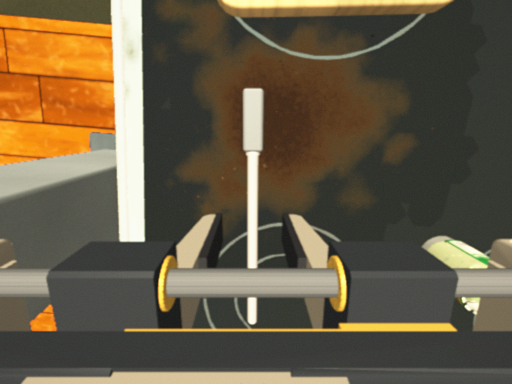

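View pics/t3.png

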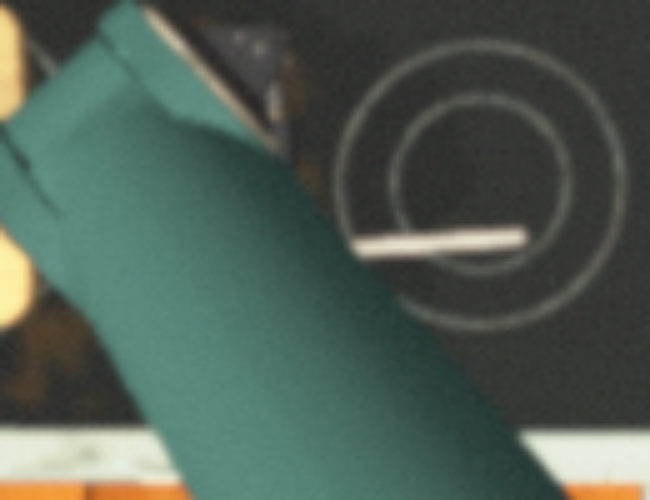

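The stem lies exactly under the jaws (x 0.479), yet the fingers passed it. The finger shape near the tips must be relieved, so check it in the depth data.

Run:
```python
from h import *
f=robot.grab_frame("wrist");s=robot.sense();P=(cloud(f)-np.array(s['tcp_pos']))@np.array(s['tool_rot'])*1000
m=(f['depth']>0)&(abs(P[...,1])<70)&(P[...,2]<40)
for lo in range(-60,30,6):
    k=m&(P[...,2]>=lo)&(P[...,2]<lo+6)
    y=P[k];
    for sg in(-1,1):
        z=y[y[:,1]*sg>0]
        if len(z)>3: print(lo,sg,len(z),'inner',np.percentile(abs(z[:,1]),2),'outer',np.percentile(abs(z[:,1]),98),'x',z[:,0].min(),z[:,0].max())
```

```text
-60 -1 193 inner 19.994746935151607 outer 35.19818424514561 x -3.931372240721165 11.676214289381043
-60 1 198 inner 19.700849696402905 outer 35.26435923670816 x -4.689023266880558 11.633344254408717
-54 -1 181 inner 19.950690164482488 outer 34.809032231846736 x -8.532604837655924 11.38942123351907
-54 1 182 inner 19.71144037448691 outer 34.34351808392483 x -8.647256199408616 11.533809729442575
-48 -1 153 inner 20.071843181046777 outer 34.2377257417862 x -9.450864885725519 11.25291199374427
-48 1 156 inner 19.71351825202047 outer 33.81149435235972 x -9.494371549720121 11.30219348402919
-42 -1 143 inner 20.030614439471883 outer 33.79690423305396 x -8.949067484221855 11.290557794068285
-42 1 139 inner 19.75218714873522 outer 33.42459146892493 x -9.097862383170444 11.057551400834159
-36 -1 118 inner 19.994566017370136 outer 32.93907711385161 x -9.4584788634048 11.11249361808086
-36 1 121 inner 19.736622800227593 outer 32.62239688955793 x -9.072199624740644 10.957017788026267
-30 -1 107 inner 20.042726177955466 outer 32.687998255269726 x -8.97905407679174 11.085583446343934
-30 1 104 inner 19.76511861364473 outer 32.31733929013184 x -8.886535692162239 11.231121355210897
-24 -1 87 inner 20.042024366141 outer 32.300326407825004 x -9.411671437958171 11.10235810861302
-24 1 89 inner 19.71339837688292 outer 31.737816767303435 x -8.811741500794533 11.049272298122336
-18 -1 77 inner 20.059064411010436 outer 31.544540857090603 x -8.82822274371864 11.480875845621888
-18 1 71 inner 19.759383763635448 outer 31.292436917958124 x -8.933210030100113 11.088566666814195
-12 -1 6 inner 20.19054874681642 outer 27.75193661442704 x -5.358665321925692 9.785465518326408
-12 1 8 inner 19.910059760441847 outer 27.596059218506745 x -6.01629217234633 10.359195033205364
```

Run:
```python
from h import *
print(robot.finger_overhang)
s=robot.sense();f=robot.grab_frame("side");P=(cloud(f)-np.array(s['tcp_pos']))@np.array(s['tool_rot'])*1000
m=(f['depth']>0)&(abs(P[...,1])<40)&(abs(P[...,0])<20)
for lo in range(-70,70,8):
    k=m&(P[...,2]>=lo)&(P[...,2]<lo+8);print(lo,k.sum(),P[k].mean(0) if k.any() else '')
```

```text
0.017
-70 30 [  4.3461  -6.7907 -66.1387]
-62 26 [  6.1131  -1.652  -57.739 ]
-54 22 [  5.6575  -0.5055 -50.8749]
-46 26 [  5.0554  -4.3836 -42.6059]
-38 22 [  2.5079  -5.2976 -33.8947]
-30 26 [  4.7879  -4.8939 -26.3118]
-22 17 [  4.9837   0.8096 -17.6119]
-14 5 [  3.1596   2.8076 -12.7453]
-6 0 
2 0 
10 0 
18 0 
26 0 
34 0 
42 0 
50 0 
58 5 [ 2.8515 -2.4944 65.3867]
66 13 [ 3.0203 -3.5084 70.5704]
```

Both cameras show the fingertips ending about 11 mm behind the reported TCP, not 17 mm ahead of it. My closures were therefore about 28 mm too high. I'll use the measured tip and go down in steps, watching the force.

```bash
python3 -m inch '[[0,0,0,0,0,15,30],[0,0,0,0,0,35,30],[0,0,0,0,0,55,30],[0,0,0,0,0,65,30],[0,0,0,0,0,70,30],[0,0,0,0,0,74,30],[0,0,0,0,0,77,30],[0,0,0,0,0,80,30],[0,0,0,0,0,80,25],[0,0,0,0,0,80,20]]'
python3 - <<'E'
from h import *
f=robot.grab_frame("wrist");s=robot.sense();T=np.array(s['tool_rot']);C=cloud(f);P=(C-np.array(s['tcp_pos']))@T*1000
m=(f['depth']>0)&(abs(P[...,1])>7)&(abs(P[...,1])<25)&(abs(P[...,0])<12)&(C[...,2]<.04)
h=np.histogram(C[m][:,2]*1000,bins=np.arange(-6,40,3));print(h)
E
```

```text
t: 9.8
tcp_pos: [0.4798, 0.1878, -0.0012]
tool_rot: [[-0.082, 0.997, 0.001], [0.997, 0.082, 0.0], [0.0, 0.001, -1.0]]
ft_force: [0.5, 0.2, -0.7]
opening: 0.0206
grip_force: 0.0
(array([  0, 342, 297,   0,   0,  30,  79,  73,  52,  80, 110,  81,  85,
       122, 113]), array([-6, -3,  0,  3,  6,  9, 12, 15, 18, 21, 24, 27, 30, 33, 36, 39]))
```

```bash
python3 -m inch '[[0,0,0,0,0,3,20],[0,0,0,0,0,5,20],[0,0,0,0,0,6.5,20],[0,0,0,0,0,6.5,10],[0,0,0,0,0,6.5,5],[0,0,0,0,0,6.5,3],[0,0,0,0,0,6.5,3],[0,0,0,0,0,6.5,3],[0,0,0,0,0,6.5,3],[0,0,0,0,0,6.5,3]]'
```

```text
t: 10.85
tcp_pos: [0.4795, 0.1878, -0.0079]
tool_rot: [[-0.082, 0.997, -0.0], [0.997, 0.082, -0.0], [-0.0, -0.0, -1.0]]
ft_force: [-0.5, -0.1, -0.0]
opening: 0.009
grip_force: 30.0
```

Gripped (9 mm opening, 30 N). Lift it and carry it to the dock.

```bash
python3 -c "
from h import *
delta([.472,-.125,.085],86.8)"
python3 -m inch '[[0,0,0,0,0,-15,3],[0,0,0,0,0,-35,3],[0,0,0,0,0,-60,3],[0,0,0,0,0,-90,3],[0,0,2,-30,-3,-92,3],[0,0,3,-65,-6,-92,3],[0,0,4,-105,-10,-92,3],[0,0,5,-145,-14,-92,3],[0,0,6,-180,-18,-92,3],[0,0,7,-210,-22,-92,3]]'
python3 -c "
from h import *
delta([.472,-.125,.085],86.8)"
```

```text
row [-0.01  0.    7.91] [-311.1  -33.2  -92.9]
t: 11.85
tcp_pos: [0.4749, -0.0254, 0.0852]
tool_rot: [[0.042, 0.999, 0.001], [0.999, -0.042, -0.001], [-0.001, 0.001, -1.0]]
ft_force: [0.8, 0.8, -1.6]
opening: 0.0088
grip_force: 30.0
row [0.06 0.04 0.8 ] [-99.6   1.2   0.2]
```

```bash
python3 -m inch '[[0,0,0,-25,0,0,3],[0,0,0,-50,0,0,3],[0,0,0,-70,0,0,3],[0,0,0.5,-85,0,0,3],[0,0,0.5,-91,0,0,3],[0,0,0.5,-94,0,0,3],[0,0,0.5,-94,0,0,3],[0,0,0.5,-94,0,0,3],[0,0,0.5,-94,0,0,3],[0,0,0.5,-94,0,0,3]]'
python3 - <<'E'
from h import *
s=robot.sense();T=np.array(s['tool_rot']);p=np.array(s['tcp_pos']);print(p)
f=robot.grab_frame("top");C=cloud(f);save(f,'t4.png')
for n in("probe_tip","dock_mouth","groove_end","hood_top"):print(n,[(np.array(x['at']),round(x['p'],2)) for x in robot.pinpoint(f,n)[:1]])
u,v=proj(f,[.467,-.28,.03]);print(u,v)
# hood top centre & edges
m=(C[...,2]>.048)&(C[...,2]<.062)&(abs(C[...,0]-.465)<.05)&(C[...,1]<-.29)&(C[...,1]>-.42)&(f['depth']>0)
r=cv2.minAreaRect((C[m][:,:2]*1000).astype(np.float32));print('hood',r)
# stem in air
m=(C[...,2]>.07)&(C[...,2]<.13)&(abs(C[...,0]-.475)<.03)&(C[...,1]<-.15)&(C[...,1]>-.4)&(f['depth']>0)
Q=C[m];print('stem',len(Q));
if len(Q)>10:
    print(Q[:,1].min(),Q[:,1].max());o=np.polyfit(Q[:,1],Q[:,0],1);print('x(y)',o,np.polyval(o,[-.28,-.16]),'z',np.polyval(np.polyfit(Q[:,1],Q[:,2],1),[-.28,-.16]))
w=robot.grab_frame("wrist");save(w,'w4.png')
for n in("probe_tip","dock_mouth","groove_end","hood_top"):print(n,[(np.array(x['at']),round(x['p'],2)) for x in robot.pinpoint(w,n)[:1]])
im=f['image'][180:260,295:405];cv2.imwrite('pics/t4c.png',cv2.cvtColor(cv2.resize(im,None,fx=6,fy=6),cv2.COLOR_RGB2BGR))
E
```

```text
t: 12.85
tcp_pos: [0.4712, -0.1166, 0.0841]
tool_rot: [[0.048, 0.999, -0.0], [0.999, -0.048, 0.0], [0.0, -0.0, -1.0]]
ft_force: [0.0, -0.4, -1.0]
opening: 0.0086
grip_force: 30.0
[ 0.4712 -0.1166  0.0841]
probe_tip []
dock_mouth [(array([ 0.4703, -0.3073,  0.0298]), 0.67)]
groove_end []
hood_top [(array([ 0.4673, -0.3441,  0.0541]), 0.97)]
347.50856167329863 218.01874494875887
hood ((461.8589782714844, -344.65386962890625), (76.22451782226562, 46.14814376831055), 86.52690887451172)
stem 0
probe_tip []
dock_mouth []
groove_end []
hood_top []
```

View pics/t4c.png

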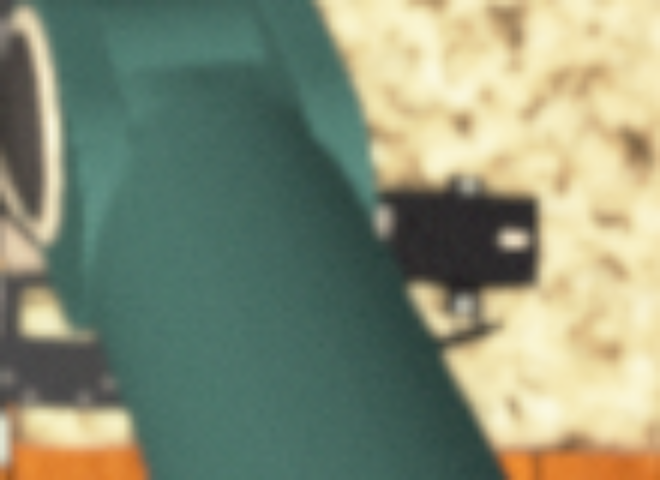

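Run:
```python
from h import *
f=robot.grab_frame("side");C=cloud(f)
m=(C[...,2]>.07)&(C[...,2]<.12)&(abs(C[...,0]-.47)<.03)&(C[...,1]<-.14)&(C[...,1]>-.3)&(f['depth']>0)
Q=C[m];print('stem side',len(Q))
for y in np.arange(-.3,-.14,.02):
    k=(Q[:,1]>y)&(Q[:,1]<y+.02)
    if k.any(): print(round(y,2),k.sum(),Q[k].mean(0),Q[k].max(0))
if len(Q):print(Q[:,1].min())
w=robot.grab_frame("wrist");C=cloud(w);s=robot.sense();P=(C-np.array(s['tcp_pos']))@np.array(s['tool_rot'])*1000
m=(w['depth']>0)&(P[...,2]>-45)&(P[...,2]<10)&(abs(P[...,1])<15)&(P[...,0]>15)&(P[...,0]<120)
Q=P[m]
for x in range(15,120,8):
    k=(Q[:,0]>x)&(Q[:,0]<x+8)
    if k.any(): print(x,k.sum(),'yc',(Q[k,1].min()+Q[k,1].max())/2,'w',np.ptp(Q[k,1]),'ztop',np.median(Q[k,2]),np.percentile(Q[k,2],5))
print(Q[:,0].max())
```

```text
stem side 37
-0.26 6 [ 0.4603 -0.2523  0.0969] [ 0.4618 -0.2407  0.1013]
-0.24 8 [ 0.4614 -0.2308  0.0972] [ 0.465  -0.2237  0.1008]
-0.22 6 [ 0.4604 -0.2084  0.0981] [ 0.4625 -0.2009  0.1014]
-0.2 5 [ 0.4624 -0.1934  0.0984] [ 0.465  -0.1814  0.1012]
-0.18 9 [ 0.4636 -0.1709  0.1009] [ 0.4678 -0.1607  0.1063]
-0.16 3 [ 0.4615 -0.1528  0.0985] [ 0.4637 -0.1479  0.1022]
-0.25823377941965364
15 194 yc -0.17325478442508135 w 9.676613081164431 ztop -19.82949238111091 -21.170233531920665
23 198 yc -0.17622138397106957 w 9.578494115159202 ztop -20.028803850208433 -21.359721028441463
31 204 yc -0.15075511291456234 w 9.42592075559821 ztop -20.149598913133865 -21.79332831979604
39 263 yc -0.13279151852414817 w 17.372011634767624 ztop -22.342518367893703 -24.60714338195934
47 417 yc -0.11680140310021336 w 17.33341968441153 ztop -24.279765936723294 -25.412576488033462
55 421 yc -0.41728289080244974 w 17.724086448749638 ztop -24.505275247070244 -25.668679124254624
63 434 yc -0.4330801953936989 w 17.485592284935386 ztop -24.73074102456301 -25.625213625408776
71 476 yc -0.09878516442159935 w 17.84168143701234 ztop -24.8762742791528 -25.960818606373977
79 486 yc -0.10509980297469035 w 17.59586516686538 ztop -25.035922423153764 -26.278394118144547
87 501 yc -0.06573892144933069 w 17.424406347459165 ztop -25.226749272949785 -26.529186095899334
95 207 yc -0.06285814288363056 w 17.094009215684313 ztop -24.962336325922035 -26.214036223294602
98.9346962274789
```

```bash
python3 -c "
from h import *
delta([.4733,-.156,.0186],86.53)"
```

```text
row [0.   0.   0.67] [-38.6   4.   65.5]
```

```bash
python3 -m inch '[[0,-0.5,0.3,-20,2,0,3],[0,-1.2,0.7,-38,4,5,3],[0,-1.2,0.7,-38.6,4,18,3],[0,-1.2,0.7,-38.6,4,32,3],[0,-1.2,0.7,-38.6,4,45,3],[0,-1.2,0.7,-38.6,4,54,3],[0,-1.2,0.7,-38.6,4,60,3],[0,-1.2,0.7,-38.6,4,63,3],[0,-1.2,0.7,-38.6,4,65,3],[0,-1.2,0.7,-38.6,4,65,3]]'
python3 - <<'E'
from h import *
delta([.4733,-.156,.0156],86.53)
f=robot.grab_frame("side");C=cloud(f)
u,v=map(int,proj(f,[.467,-.24,.03]));print(u,v)
im=f['image'][v-30:v+30,u-40:u+40];cv2.imwrite('pics/s5.png',cv2.cvtColor(cv2.resize(im,None,fx=8,fy=8,interpolation=cv2.INTER_CUBIC),cv2.COLOR_RGB2BGR))
E
```

```text
t: 14.45
tcp_pos: [0.4734, -0.1559, 0.0191]
tool_rot: [[0.061, 0.998, -0.001], [0.998, -0.061, -0.021], [-0.021, 0.0, -1.0]]
ft_force: [-0.2, 0.9, -0.3]
opening: 0.0091
grip_force: 30.0
row [ 0.02  1.21 -0.01] [-0.  -0.1  3.5]
294 183
```

View pics/s5.png

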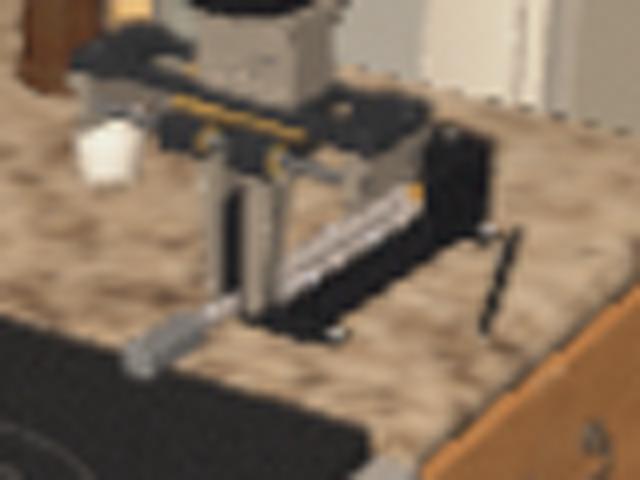

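The stem lies over the groove, in line with it, and its tip ends at the hood mouth around (415, 190). Lower gently.

```bash
python3 -m inch '[[0,0,0,0,0,0.5,3],[0,0,0,0,0,1,3],[0,0,0,0,0,1.5,3],[0,0,0,0,0,2,3],[0,0,0,0,0,2.3,3],[0,0,0,0,0,2.6,3],[0,0,0,0,0,2.8,3],[0,0,0,0,0,3,3],[0,0,0,0,0,3,3],[0,0,0,0,0,3,3]]'
```

```text
t: 15.5
tcp_pos: [0.4733, -0.1561, 0.0161]
tool_rot: [[0.061, 0.998, -0.001], [0.998, -0.061, -0.021], [-0.021, 0.0, -1.0]]
ft_force: [1.0, -0.5, -0.8]
opening: 0.0086
grip_force: 30.0
```

```bash
python3 -m inch '[[0,0,0,0,0,0.3,3],[0,0,0,0,0,0.6,3],[0,0,0,0,0,0.9,3],[0,0,0,0,0,1.2,3],[0,0,0,0,0,1.5,3],[0,0,0,0,0,1.5,3],[0,0,0,0,0,1.5,3],[0,0,0,0,0,1.5,3],[0,0,0,0,0,1.5,3],[0,0,0,0,0,1.5,3]]'; python3 -c "
from h import *
for i in range(4):
  w=robot.grab_frame('wrist');print(robot.sense()['ft_force'],robot.sense()['moment'])"
```

```text
t: 16.5
tcp_pos: [0.4734, -0.1561, 0.0146]
tool_rot: [[0.061, 0.998, -0.001], [0.998, -0.061, -0.021], [-0.021, 0.0, -1.0]]
ft_force: [1.1, -1.1, 0.6]
opening: 0.009
grip_force: 30.0
[-0.0887 -0.3979 -0.0616] [-0.0685 -0.1884  0.0074]
[ 0.7798  0.2395 -0.412 ] [-0.0485 -0.2543  0.074 ]
[ 0.6355 -0.4013 -0.5485] [-0.0313 -0.2652  0.0212]
[0.8833 0.2503 0.1454] [-0.0384 -0.307   0.0838]
```

```bash
cat > hd.py <<'E'
from h import *
w=robot.grab_frame("wrist");C=cloud(w);s=robot.sense();p=np.array(s['tcp_pos']);d=np.array([-.0606,-.998]);n=np.array([-.998,.0606])
r=C[...,:2]-np.array([.4642,-.3068]);a=r@d*1000;b=r@n*1000;z=C[...,2]*1000
m=(w['depth']>0)&(z>25)&(z<60)&(abs(b)<15)&(a<-130)&(a>-280)
for lo in range(-270,-130,10):
    k=m&(a>=lo)&(a<lo+10)
    if k.sum()>10: print(lo,k.sum(),'b',round((b[k].min()+b[k].max())/2,2),'w',round(np.ptp(b[k]),1),'ztop',round(np.median(z[k]),2))
print('back end',np.sort(a[m])[:5],'tip at',np.sort(a[m])[3]+245)
E
python3 hd.py
```

```text
-260 22 b 0.03 w 11.6 ztop 34.45
-250 603 b 0.29 w 17.9 ztop 37.3
-240 601 b 0.06 w 17.6 ztop 37.42
-230 556 b 0.39 w 17.4 ztop 37.41
-220 558 b 0.38 w 17.7 ztop 37.45
-210 512 b 0.32 w 17.8 ztop 37.49
-200 357 b 0.08 w 17.5 ztop 36.38
-190 253 b 0.11 w 9.5 ztop 33.92
-180 247 b 0.13 w 9.6 ztop 33.88
-170 884 b 0.02 w 29.9 ztop 40.16
-160 235 b 0.16 w 9.0 ztop 34.39
-150 225 b 0.17 w 8.9 ztop 34.34
-140 189 b 0.2 w 8.8 ztop 34.16
back end [-250.5199 -250.4984 -250.4718 -250.4119 -250.3972] tip at -5.4118752853125045
```

```bash
python3 -m inch '[[0,0,0,0,0,0,14],[0,0,0,0,0,0,22],[0,0,0,0,0,0,30],[0,0,0,0,0,0,35],[0,0,0,0,0,0,35],[0,0,0,0,0,-10,35],[0,0,0,0,0,-30,35],[0,0.6,0,0,0,-55,35],[0,1.2,0,20,0,-60,20],[0,1.2,0,60,0,-60,5]]'; python3 hd.py; python3 -c "
from h import *
a=267.5;delta([.4642+.0606*a/1e3,-.3068+.998*a/1e3,.011],86.53)"
```

```text
t: 17.75
tcp_pos: [0.4779, -0.0969, 0.0746]
tool_rot: [[0.068, 0.998, 0.003], [0.998, -0.068, -0.002], [-0.001, 0.003, -1.0]]
ft_force: [1.1, 0.5, -0.3]
opening: 0.0209
grip_force: 0.0
-260 24 b -0.31 w 12.6 ztop 31.83
-250 279 b -0.24 w 17.6 ztop 37.29
-240 258 b -0.15 w 17.8 ztop 37.56
-230 251 b -0.06 w 18.0 ztop 37.49
-220 240 b -0.42 w 17.2 ztop 37.6
-210 228 b -0.33 w 17.5 ztop 37.49
-200 143 b -0.25 w 17.5 ztop 36.54
-190 116 b -0.13 w 9.1 ztop 34.0
-180 110 b -0.03 w 9.2 ztop 33.91
-170 114 b 0.05 w 9.2 ztop 33.91
-160 99 b 0.15 w 9.3 ztop 33.98
back end [-250.4152 -250.405  -250.3864 -250.352  -250.3376] tip at -5.351961278972141
row [ 0.12 -0.22  0.25] [47.  -0.  63.3]
```

The probe lies in the groove. Next, move behind the handle with the jaws closed.

```bash
python3 -m inch '[[0,0,0,30,0,0,0],[0,0,0.2,47,0,0,0],[0,0,0.2,47,0,10,0],[0,0,0.2,47,0,25,0],[0,0,0.2,47,0,40,0],[0,0,0.2,47,0,52,0],[0,0,0.2,47,0,59,0],[0,0,0.2,47,0,63,0],[0,0,0.2,47,0,63,0],[0,0,0.2,47,0,63,0]]'
python3 - <<'E'
from h import *
s=robot.sense();p=np.array(s['tcp_pos']);print(s['opening'],'a',(p[:2]-[.4642,-.3068])@np.array([-.0606,-.998])*1e3,'b',(p[:2]-[.4642,-.3068])@np.array([-.998,.0606])*1e3)
F=[]
for i in range(6): robot.grab_frame('top');F.append(robot.sense()['ft_force'])
print(np.mean(F,0),np.std(F,0))
E
```

```text
t: 18.8
tcp_pos: [0.4801, -0.0481, 0.0105]
tool_rot: [[0.064, 0.998, 0.001], [0.998, -0.064, -0.0], [-0.0, 0.001, -1.0]]
ft_force: [-0.1, -0.0, -0.7]
opening: 0.0007
grip_force: 0.0
0.0006522721307568785 a -259.1361782986461 b -0.21790851165071762
[ 0.0125  0.062  -0.0067] [0.5603 0.3446 0.4823]
```

Run:
```python
from h import *
f=robot.grab_frame('side');C=cloud(f);r=C[...,:2]-np.array([.4642,-.3068]);a=r@np.array([-.0606,-.998])*1000;b=r@np.array([-.998,.0606])*1000;z=C[...,2]*1000
m=(f['depth']>0)&(abs(b)<25)&(z>15)&(z<60)
for lo in range(-280,-180,6):
    k=m&(a>=lo)&(a<lo+6);
    if k.any(): print(lo,k.sum(),'z',z[k].min(),z[k].max(),'b',b[k].min(),b[k].max())
u,v=map(int,proj(f,[.477,-.08,.03]))
im=f['image'][v-28:v+22,u-35:u+35];cv2.imwrite('pics/s6.png',cv2.cvtColor(cv2.resize(im,None,fx=10,fy=10,interpolation=cv2.INTER_CUBIC),cv2.COLOR_RGB2BGR))
```

```text
-274 18 z 32.724740400122634 59.82165448594057 b -13.220573289487263 19.463396851065873
-268 30 z 18.528144572466545 58.20344370503916 b -14.237267564627272 15.813883795864951
-262 9 z 27.84747161598522 54.86104284882376 b -12.716085955603395 18.27603683139768
-256 6 z 29.857961743258834 50.5332258766138 b 10.267289901902695 16.32839740414193
-250 3 z 15.102338284026517 36.76844324201911 b 7.353233707883267 13.681265793807086
-238 4 z 15.031215046235946 25.722902667413393 b 8.354837750700193 12.238124819266924
-232 2 z 25.775633771432993 27.335286194862142 b 4.936798108248473 9.883803799327326
-226 2 z 18.9554385933739 24.021507741608495 b 9.226413572399558 9.555424643083528
-220 3 z 16.44144956943705 25.499797404937684 b 1.3891299421678567 9.805312214420269
-214 4 z 20.081556144310287 23.26573176487623 b -8.220298383131963 8.95871741177865
-208 6 z 17.8786265326335 28.236283388450744 b -6.509597983191755 9.937015580369279
-202 6 z 15.498404120969699 28.544633416815234 b -4.59595310428907 10.269960097448156
-196 1 z 25.742629121629278 25.742629121629278 b 5.739591615619462 5.739591615619462
-190 2 z 21.423438240872894 24.63688727704627 b -0.7098707748666294 4.363031614742942
-184 1 z 24.649304941049888 24.649304941049888 b 2.6233007876787156 2.6233007876787156
```

View pics/s6.png

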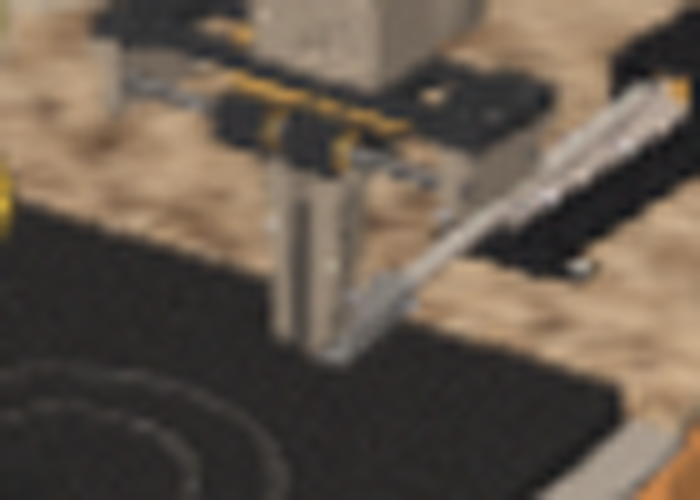

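The fingers came down on the handle's back edge: its top is at about 28 mm, not 37.5, so the tail has been levered down. The last move started before the arm had caught up. Raise slowly so the probe settles back, then check.

```bash
python3 -m inch '[[0,0,0,0,0,-4,0],[0,0,0,0,0,-8,0],[0,0,0,0,0,-12,0],[0,0,0,0,0,-16,0],[0,0,0,0,0,-20,0],[0,0,0,0,0,-25,0],[0,0,0,0,0,-35,0],[0,0,0,10,0,-50,0],[0,0,0,14,0,-55,0],[0,0,0,14,0,-55,0]]'; python3 hd.py
python3 - <<'E'
from h import *
s=robot.sense();p=np.array(s['tcp_pos']);print('a',(p[:2]-[.4642,-.3068])@np.array([-.0606,-.998])*1e3,p[2])
f=robot.grab_frame('side');C=cloud(f);r=C[...,:2]-np.array([.4642,-.3068]);a=r@np.array([-.0606,-.998])*1000;b=r@np.array([-.998,.0606])*1000;z=C[...,2]*1000
m=(f['depth']>0)&(abs(b)<12)&(z>15)&(z<60)
for lo in range(-260,0,15):
    k=m&(a>=lo)&(a<lo+15);
    if k.any(): print(lo,k.sum(),'z',z[k].min(),z[k].max(),'b',b[k].min(),b[k].max())
E
```

```text
t: 20.15
tcp_pos: [0.4815, -0.0336, 0.0663]
tool_rot: [[0.063, 0.998, 0.002], [0.998, -0.063, -0.0], [-0.0, 0.002, -1.0]]
ft_force: [0.1, -0.9, 0.7]
opening: 0.0006
grip_force: 0.0
-190 78 b 0.29 w 9.3 ztop 34.24
-180 103 b 0.33 w 9.4 ztop 33.75
-170 99 b 0.39 w 9.5 ztop 34.07
-160 47 b 0.41 w 9.6 ztop 33.62
back end [-188.4942 -188.0766 -188.0391 -187.8927 -187.7   ] tip at 57.10727878211665
a -273.16651754232095 0.06562247263990552
-260 12 z 21.79648923531041 39.23757216370927 b -2.9026013851406307 10.063988958229203
-245 13 z 22.93258784751584 42.670503977856214 b -4.944562245679039 10.97684596415022
-230 8 z 20.489094164709453 37.16489812373902 b -1.3776140498527247 9.578672633713664
-215 11 z 21.891488204751397 39.570061515859734 b -6.222880536674582 9.576670915467805
-200 6 z 23.760107126764463 36.398158377897396 b 3.6383155622462113 8.791401059749738
-185 6 z 25.25587264336582 34.668633274979484 b -0.7298348955925947 6.900028264539088
-170 4 z 27.22767749203414 36.9283274873512 b 2.505770305258746 7.2092816060962805
-155 7 z 27.6825900264156 34.981603365708544 b 1.931695116907
[... 179 characters left out ...]
.284818136953396
-110 9 z 25.432167916929703 34.23157654751152 b -7.885253540579826 8.900052097410915
-95 12 z 17.26557666926576 34.451256525405036 b -8.20707481269043 11.810582389695778
-80 9 z 15.240545498388824 34.67274987309177 b -8.891136330707086 11.34892143254516
-65 11 z 15.88242851136723 32.2876217632857 b -10.582870349054712 11.629625067685758
-50 12 z 16.976674104355325 34.493568447722446 b -10.941691439548173 11.63878764480746
-35 10 z 20.47969246569037 33.86582128207816 b -8.770501879730833 11.625564818440045
-20 10 z 15.978287661076784 58.49855402115078 b -10.164712981109435 11.111610124479036
-5 16 z 22.504062487330167 55.71690798552908 b -10.562193078608873 10.752149033129115
```

The probe is lying flat again: stem top at 34 mm, handle spanning 22–38 mm. Back off further and come down behind it. Before pushing, I'll check the arm's stiffness against the hob so I can size the pushing steps safely.

```bash
python3 -m inch '[[0,0,0,8,0,0,0],[0,0,0,8,0,10,0],[0,0,0,8,0,25,0],[0,0,0,8,0,40,0],[0,0,0,8,0,55,0],[0,0,0,8,0,67,0],[0,0,0,8,0,72,0],[0,0,0,8,0,75,0],[0,0,0,8,0,75.5,0],[0,0,0,8,0,75.5,0]]'
python3 -m inch '[[0,0,0,0,0,0.3,0],[0,0,0,0,0,0.6,0],[0,0,0,0,0,0.9,0],[0,0,0,0,0,1.2,0],[0,0,0,0,0,1.5,0],[0,0,0,0,0,1.5,0],[0,0,0,0,0,1.5,0],[0,0,0,0,0,1.5,0],[0,0,0,0,0,1.5,0],[0,0,0,0,0,1.5,0]]'
```

```text
t: 21.25
tcp_pos: [0.4816, -0.0261, -0.0099]
tool_rot: [[0.064, 0.998, 0.001], [0.998, -0.064, -0.0], [-0.0, 0.001, -1.0]]
ft_force: [0.2, 0.6, -1.4]
opening: 0.0005
grip_force: 0.0
t: 22.25
tcp_pos: [0.4813, -0.0262, -0.0116]
tool_rot: [[0.064, 0.998, 0.0], [0.998, -0.064, -0.0], [-0.0, 0.0, -1.0]]
ft_force: [-1.7, -0.2, 4.3]
opening: 0.0005
grip_force: 2.4
```

```bash
python3 -m inch '[[0,0,0,0,0,0.2,0],[0,0,0,0,0,0.4,0],[0,0,0,0,0,0.6,0],[0,0,0,0,0,0.8,0],[0,0,0,0,0,1,0],[0,0,0,0,0,1,0],[0,0,0,0,0,1,0],[0,0,0,0,0,1,0],[0,0,0,0,0,1,0],[0,0,0,0,0,1,0]]'
```

```text
t: 23.25
tcp_pos: [0.4813, -0.0262, -0.0116]
tool_rot: [[0.064, 0.998, 0.0], [0.998, -0.064, -0.001], [-0.001, 0.0, -1.0]]
ft_force: [-5.0, 0.1, 17.0]
opening: 0.0001
grip_force: 8.4
```

Vertical stiffness is about 13 N/mm. While still lightly pressing the hob, do one sideways test to get the stiffness along the push direction.

```bash
python3 -m inch '[[0,0,0,-0.1,0,0,0],[0,0,0,-0.2,0,0,0],[0,0,0,-0.3,0,0,0],[0,0,0,-0.4,0,0,0],[0,0,0,-0.5,0,0,0],[0,0,0,-0.5,0,0,0],[0,0,0,-0.5,0,0,0],[0,0,0,-0.5,0,0,0],[0,0,0,-0.5,0,0,0],[0,0,0,-0.5,0,0,0]]'; python3 -c "
from h import *
print(robot.sense()['tcp_pos'])"
```

```text
t: 24.25
tcp_pos: [0.4813, -0.0262, -0.0116]
tool_rot: [[0.064, 0.998, 0.0], [0.998, -0.064, -0.0], [-0.0, 0.0, -1.0]]
ft_force: [-4.0, 0.4, 16.7]
opening: 0.0003
grip_force: 8.3
[ 0.4813 -0.0262 -0.0116]
```

Along the push direction the arm is soft: 0.5 mm of command gave under about 1 N. Steps of 3 mm are safe. Lift to axis height and push until the tip is just short of the nearest possible contact.

```bash
python3 -m inch '[[0,0,0,1,0,-10,0],[0,0,0,1,0,-20,0],[0,0,0,0,0,-24,0],[0,0,0,-8,0,-24,0],[0,0,0,-15,0,-24,0],[0,0,0,-22,0,-24,0],[0,0,0,-28,0,-24,0],[0,0,0,-34,0,-24,0],[0,0,0,-38,0,-24,0],[0,0,0,-40,0,-24,0]]'
cat > a.py <<'E'
from h import *
s=robot.sense();p=np.array(s['tcp_pos']);d=np.array([-.0606,-.998]);print('tip past mouth ~',round((p[:2]-[.4642,-.3068])@d*1e3+255,2),'z',p[2],'push',-np.array(s['ft_force'])[:2]@d,'qd',abs(np.array(s['qd'])).max())
E
python3 a.py
```

```text
t: 25.25
tcp_pos: [0.4785, -0.067, 0.0112]
tool_rot: [[0.065, 0.998, -0.0], [0.998, -0.065, -0.0], [-0.0, -0.0, -1.0]]
ft_force: [0.6, 1.1, -0.1]
opening: 0.0002
grip_force: 0.3
tip past mouth ~ 14.83 z 0.011178936237617367 push 1.1185121265689422 qd 2.0936940258467684
```

```bash
python3 -m inch '[[0,0,0,-0.4,0,0,0],[0,0,0,-0.8,0,0,0],[0,0,0,-1.2,0,0,0],[0,0,0,-1.6,0,0,0],[0,0,0,-2,0,0,0],[0,0,0,-2.4,0,0,0],[0,0,0,-2.8,0,0,0],[0,0,0,-3,0,0,0],[0,0,0,-3,0,0,0],[0,0,0,-3,0,0,0]]'; python3 a.py
```

```text
t: 26.25
tcp_pos: [0.4785, -0.0696, 0.0113]
tool_rot: [[0.064, 0.998, 0.0], [0.998, -0.064, -0.0], [-0.0, 0.0, -1.0]]
ft_force: [0.3, 1.1, -0.3]
opening: 0.0
grip_force: 0.2
tip past mouth ~ 17.37 z 0.011292810598360306 push 1.075876873651673 qd 0.08490803619154533
```

```bash
python3 -m inch '[[0,0,0,-0.4,0,0,0],[0,0,0,-0.8,0,0,0],[0,0,0,-1.2,0,0,0],[0,0,0,-1.6,0,0,0],[0,0,0,-2,0,0,0],[0,0,0,-2.4,0,0,0],[0,0,0,-2.8,0,0,0],[0,0,0,-3,0,0,0],[0,0,0,-3,0,0,0],[0,0,0,-3,0,0,0]]'; python3 a.py
```

```text
t: 27.25
tcp_pos: [0.4783, -0.0726, 0.0113]
tool_rot: [[0.064, 0.998, 0.0], [0.998, -0.064, -0.0], [-0.0, 0.0, -1.0]]
ft_force: [-0.1, 0.4, -0.2]
opening: 0.0005
grip_force: 0.2
tip past mouth ~ 20.38 z 0.011297948601461032 push 0.3906104401862383 qd 0.11190569458793263
```

```bash
python3 -m inch '[[0,0,0,-0.3,0,0,0],[0,0,0,-0.6,0,0,0],[0,0,0,-0.9,0,0,0],[0,0,0,-1.2,0,0,0],[0,0,0,-1.5,0,0,0],[0,0,0,-1.8,0,0,0],[0,0,0,-2,0,0,0],[0,0,0,-2,0,0,0],[0,0,0,-2,0,0,0],[0,0,0,-2,0,0,0]]'; python3 a.py
```

```text
t: 28.25
tcp_pos: [0.4781, -0.0746, 0.0113]
tool_rot: [[0.064, 0.998, 0.0], [0.998, -0.064, -0.0], [-0.0, 0.0, -1.0]]
ft_force: [-0.1, -0.4, -0.3]
opening: 0.0003
grip_force: 0.2
tip past mouth ~ 22.39 z 0.01128674507440907 push -0.3629963087285266 qd 0.12330991574948222
```

```bash
python3 -m inch '[[0,0,0,-0.3,0,0,0],[0,0,0,-0.6,0,0,0],[0,0,0,-0.9,0,0,0],[0,0,0,-1.2,0,0,0],[0,0,0,-1.5,0,0,0],[0,0,0,-1.8,0,0,0],[0,0,0,-2.1,0,0,0],[0,0,0,-2.2,0,0,0],[0,0,0,-2.2,0,0,0],[0,0,0,-2.2,0,0,0]]'; python3 a.py
```

```text
t: 29.25
tcp_pos: [0.478, -0.0767, 0.0113]
tool_rot: [[0.064, 0.998, 0.0], [0.998, -0.064, -0.0], [-0.0, 0.0, -1.0]]
ft_force: [-0.1, 0.7, -0.7]
opening: 0.0003
grip_force: 0.2
tip past mouth ~ 24.55 z 0.011297449257414868 push 0.693500230598315 qd 0.0929193475096246
```

```bash
python3 -m inch '[[0,0,0,-0.3,0,0,0],[0,0,0,-0.6,0,0,0],[0,0,0,-0.9,0,0,0],[0,0,0,-1.2,0,0,0],[0,0,0,-1.5,0,0,0],[0,0,0,-1.8,0,0,0],[0,0,0,-2.1,0,0,0],[0,0,0,-2.2,0,0,0],[0,0,0,-2.2,0,0,0],[0,0,0,-2.2,0,0,0]]'; python3 a.py
```

```text
t: 30.25
tcp_pos: [0.478, -0.0775, 0.0113]
tool_rot: [[0.063, 0.998, 0.0], [0.998, -0.063, 0.001], [0.001, 0.0, -1.0]]
ft_force: [-0.1, 6.5, 0.2]
opening: 0.0008
grip_force: 3.0
tip past mouth ~ 25.29 z 0.01130616686656746 push 6.45314505461887 qd 0.09220705430177856
```

Contact: the tool advanced 0.75 mm of the 2.2 mm commanded, and the push rose to 6.5 N. The tip is about 25 mm past the mouth. Back straight off gently, then rise.

```bash
python3 -m inch '[[0,0,0,0.5,0,0,0],[0,0,0,1,0,0,0],[0,0,0,2,0,0,0],[0,0,0,5,0,0,0],[0,0,0,12,0,0,0],[0,0,0,22,0,0,0],[0,0,0,30,0,0,0],[0,0,0,30,0,-20,0],[0,0,0,30,0,-55,0],[0,0,0,40,0,-90,0]]'; sed -i 's/>-280/>-290/' hd.py; python3 hd.py; python3 a.py
```

```text
t: 31.25
tcp_pos: [0.4797, -0.039, 0.1018]
tool_rot: [[0.065, 0.998, -0.002], [0.998, -0.065, -0.0], [-0.0, -0.002, -1.0]]
ft_force: [0.5, -0.4, 0.8]
opening: 0.0006
grip_force: 0.0
-160 52 b 0.25 w 8.6 ztop 34.07
-150 70 b 0.3 w 8.7 ztop 34.13
-140 71 b 0.33 w 8.7 ztop 34.01
back end [-157.2258 -157.0007 -156.9365 -156.6715 -156.5332] tip at 88.3285412341937
tip past mouth ~ -16.06 z 0.10723040645401868 push 1.1945285029208523 qd 8.320508207599438
```

```bash
python3 -m inch '[[0,0,0,0,0,-30,20],[0,0,0,-20,0,-40,40],[0,0,0,-60,0,-40,40],[0,0,0,-90,0,-40,40],[0,0,0,-110,0,-40,40],[0,0,0,-115,0,-40,40],[0,0,0,-115,0,-40,40],[0,0,0,-115,0,-40,40],[0,0,0,-115,0,-40,40],[0,0,0,-115,0,-40,40]]'; python3 hd.py
```

```text
t: 32.3
tcp_pos: [0.4732, -0.1526, 0.1413]
tool_rot: [[0.062, 0.998, 0.0], [0.998, -0.062, 0.0], [0.0, 0.0, -1.0]]
ft_force: [0.5, -0.4, -0.1]
opening: 0.0404
grip_force: 0.0
-230 13 b -0.1 w 12.6 ztop 34.98
-220 167 b -0.1 w 16.8 ztop 37.63
-210 155 b -0.04 w 17.0 ztop 37.71
-200 168 b -0.04 w 17.2 ztop 37.52
-190 155 b -0.0 w 17.3 ztop 37.71
-180 157 b 0.03 w 17.5 ztop 37.68
-170 104 b 0.04 w 17.4 ztop 36.46
-160 79 b 0.07 w 9.0 ztop 34.03
-150 76 b 0.1 w 9.0 ztop 33.92
-140 77 b 0.12 w 9.1 ztop 33.75
back end [-220.4532 -220.4516 -220.4473 -220.4468 -220.4429] tip at 24.55315363270182
```

```bash
python3 -c "
from station import robot
print(robot.job_done())"
```

```text
the job is handed in; nothing more can be done
None
```

The job is handed in at about 32 s. The probe lies level in the groove, its tip about 25 mm past the hood's mouth, where it met the contact at about 6.5 N. The robot is clear and I touched no bystander, though there were three hiccups: two grasps missed because the fingertips end about 11 mm short of the reported TCP rather than 17 mm ahead of it; the fingers briefly pressed the handle's tail down before it settled back; and I pressed the hob with about 17 N to check the arm's stiffness.

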